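# Find the key that snaps and open the food safe

## Robot

A 7-joint arm with a two-finger parallel gripper is mounted at the origin on a cart in front of the work surface, level with it; the furniture and walls round the work are solid. World frame = base frame: x ahead of the robot, y to its left, z up, the work surface at z = 0. Lengths are in m, angles in rad, forces in N, time in s.
With the tool pointing down it reaches from about 0.4 to 0.875 m from the base axis. Payload 19.3 kg.
Tool frame: the origin (TCP) lies midway between the tips of the shut fingers; the grasp point (between the pads) lies 19 mm behind it; x points along the fingers, y is the direction in which the jaws open and shut, and the axes are right-handed (so a half turn about x gives the same grasp; the last joint's range is limited). The gripper opens to 85 mm and grips with 20 to 120 N. Pads are 22 mm wide; open, the fingers measure 114 mm over their backs; the gripper's body (76 mm by 85 mm) begins 54 mm behind the grasp point. The pads swing forward as they close: fully open they stand 13 mm farther back than shut.
Start: joints at [-0.07, 0.521, -0.036, 1.599, 0.021, 1.021, -0.113], TCP at [0.625, -0, 0.206] pointing down, gripper open.
Joint ranges: [-2.91, 2.91], [-0.3, 2.13], [-1.5, 1.42], [0.17, 2.43], [-1.26, 4.41], [0.16, 1.93], [-2.52, 2.52]. Speed limits (rad/s): [1.89, 1.89, 2.39, 2.39, 3.01, 3.01, 3.01].

## Interface

Orientations are given as [roll, pitch, yaw] about the fixed x, y, z axes, in that order (R = Rz(yaw) Ry(pitch) Rx(roll)).
In Python, from workcell import telemetry, vision, workorder gives the robot as it stands. The module is installed in compiled form; this text tells all that it offers.
- The arm moves only by the tool play_rows, never from a script. Its argument "deltas" is a list of rows, each a list of 7 numbers: the shift along the world's x, y, z in mm, then the turn, a rotation vector about the world's x, y, z in degrees, then the finger opening in mm, from 0 to 85.4. In form: [[x, y, z, wx, wy, wz, jaw], ...]. A call has 1 to 8 rows; each row shifts and turns the commanded pose from where the row before left it; what a row does not reach is not made up. A row lasts 1/8 s, in which the tool goes at most 62.5 mm and 10.7 degrees, less where a joint would pass 70% of its speed; a pose out of reach is approached as far as the arm can. A call with a gripper value outside its range is refused whole. The fingers move at their own pace and stop on an object; "grip_force" is the grip in N (left out, the last holds). Time passes only in rows, so rows that do not move let the fingers close. It gives the time, the measured TCP pose, the force and the opening at its end, in the units of the state.
- telemetry.observe(): the state, without advancing time (a new reading comes with each control period).
- vision.grab_frame(name): name is "scene" or "side" or "wrist"; returns the picture (384x512x3 uint8, red, green, blue); there is no depth.
- vision.camera_info(name): a dict with "mtx" (3x3 intrinsics, pixels), "rvec" (rotation vector, rad) and "tvec" (3), from world to camera coordinates, as OpenCV has them. Camera axes: x right, y down, z forward; pixel columns grow to the right and rows downward; lengths in m; the calibration is good to about 2 mm. A picture is of the moment at which its call begins: read the wrist's pose just before it. camera_info takes no time and is no camera call; for the wrist camera it gives the pose at the moment of the call.
- workorder.job_done(): hands the job in, once; it reports no verdict.
The state is a dict: "clock": time; "qpos": joint angles; "qd": joint speeds; "joint_efforts": joint torques, N m; "position": TCP position; "tool_rot": TCP orientation; "force": force on the tool from outside, world axes, zero at the start; "moment": the same for the moment, N m; "grip_width": finger opening in m.
Only numpy, scipy, OpenCV 4.12 (cv2) and the standard library are available. Lean on these libraries where they do the work, as an engineer would, in place of code of your own. Each camera call takes 0.05 s, during which the arm holds its last target. There are 200 camera calls.

## Task

The cover of the food safe is locked, and only one of its three keys still works: press the keys gently and slowly, one at a time, until you feel one snap over, and let a key that stays soft come up again well before it is level with its collar. Then lift the cover straight off by its handle, without tearing at it while it is locked, and set it down gently, upright, on the middle of the cork mat; leave the tub in the safe and the other things where they are.

Things in the scene. Friction and masses are not known exactly. Their poses are not given: they have to be found in the camera images.
- safe: food safe, fixed on the table: wooden base 170 (its x, away from the robot at yaw 0) x 136 x 10 mm, key block 40 mm high along its front (x -85 to -30 mm), metal cover behind it. Origin: centre of the underside. A hidden bolt from the block through the cover's front wall blocks the cover after about 3 mm of lift, until the working key has snapped; then it stays withdrawn.
- cover: the loose metal cover of the safe, open below, 108 (x) x 130 (y) x 62 mm high without its handle, walls 4 mm, about 0.2 to 0.45 kg. Origin: centre of its lower rim; z up. It stands round the plinth with 1.5 mm play; lift it straight up at least 50 mm to clear the tub inside.
- cover_handle (a point): centre of the cover's wooden handle bar, 88 mm above the lower rim and 26 mm above the cover's top. The bar is 16 mm thick along the cover's x (grip it here, from above, fingers closing along x), 56 mm long along y and 14 mm high, with free space of 19 mm below it; it stands on two posts at y = +-18 mm.
- mat: round cork mat lying fixed on the table, 184 mm across, 6 mm thick. Origin: centre of its underside.
- tin_3: flat food tub 63 x 105 x 26 mm standing inside the safe, hidden by the cover until that is lifted off. Leave it there.
- mill_2: small salt mill, 44 mm across, 90 mm high, a loose bystander. Origin: centre of its underside.
- spice_jar_2: spice jar, 46 mm across, 106 mm high, a loose bystander. Origin: centre of its underside.
- key_left_top (a point): centre of the top face of the left key, at x = -58, y = 42 mm in the safe's frame (left is +y), 62 mm above the table when up. Round black key 24 mm across, standing 20 mm above the key block; it moves straight down.
- key_left (a joint): how far the left key is pressed down: 0 up, 0.018 m at its stop, level with its collar. All three keys look alike, spring back up when let go, and any of them may be the working one. Each first sinks a hidden 0.5 to 10 mm at about 1 N. A soft key then keeps yielding to the end, never above 2.5 N.
- key_middle_top (a point): centre of the top face of the middle key, at x = -58, y = 0 mm in the safe's frame (left is +y), 62 mm above the table when up. Round black key 24 mm across, standing 20 mm above the key block; it moves straight down.
- key_middle (a joint): how far the middle key is pressed down: 0 up, 0.018 m at its stop, level with its collar. Same behaviour as the others. If it is the working key it stiffens after the first idle 0.5 to 10 mm: a peak of about 7 N some 1 mm farther, then about 2 mm later the resistance has collapsed to about 1 N (the snap, which unlocks for good); 1.5 mm or so after that comes a hard end.
- key_right_top (a point): centre of the top face of the right key, at x = -58, y = -42 mm in the safe's frame (left is +y), 62 mm above the table when up. Round black key 24 mm across, standing 20 mm above the key block; it moves straight down.
- key_right (a joint): how far the right key is pressed down: 0 up, 0.018 m at its stop, level with its collar. Same behaviour as the others: soft, or with the snap, as told for the left and middle keys.

How it is judged:
On the way:
1. the cover is lifted clear of the safe (50 mm or more above its seat) (z of cover in the frame of safe above 0.06 m), for 0.1 s.
At the end, for the whole second after the job is handed in: The cover stands upright (within 0.08 rad) and still on the cork mat, its centre within 30 mm of the mat's centre, and all three keys are up (within 2 mm) (horizontal distance between cover and mat below 0.03 m and z of cover in the frame of mat between 0.003 and 0.01 m and angle between cover's own z axis and vertical below 0.08 rad and linear speed of cover below 0.02 m/s and value of joint each of key_left, key_middle, key_right below 0.002 m); the robot touches nothing.
It fails at once if the fingers press on anything but the cover's handle with more than 12 N (contact force between the fingers and anything else above 12 N and horizontal distance between the grasp point and cover_handle above 0.045 m).
It fails at once if a key is pushed down to its collar (more than 16.5 mm) (value of joint any of key_left, key_middle, key_right above 0.0165 m).
It fails at once if a key is struck instead of pressed slowly (pushed down faster than 60 mm/s) (velocity of joint any of key_left, key_middle, key_right above 0.06 m/s).
It fails at once if the cover is torn at while locked (more than 40 N between cover and safe), or dropped or pushed onto the mat (more than 90 N) (contact force between cover and safe above 40 N or contact force between cover and mat above 90 N).
It fails at once if the tub, the mill or the spice jar is moved by more than 20 mm (distance of any of tin_3, mill_2, spice_jar_2 from where it was at the start of the episode above 0.02 m).
It also fails if it takes over 72 s, if anything falls off the work surface, if the arm or the gripper's body presses on something with over 40 N, if the wrist force passes 120 N, or if a joint passes its speed limit or range.

## Working session

There is one attempt and no reset: what is moved stays moved. The work goes in short steps, Python scripts to look and compute and a tool call to move; the robot and the scene stay as the last step left them, time stands still between calls to the robot, and variables do not carry over. Pictures are saved under pics/ and viewed, about 8 in all and at most 12, crops included, and the job is handed in when it is done.

Besides the shell and the picture viewer there is one more tool, called after "Call:" by a JSON object that holds its "op" and its "data", one argument or row to a line. play_rows: Moves the arm, as the interface text tells. Its arguments: {"type":"object","properties":{"deltas":{"type":"array","items":{"type":"array","items":{"type":"number"}}},"grip_force":{"type":"number"}},"required":["deltas"]}

```bash
mkdir -p pics
cat > h.py <<'E'
import numpy as np, cv2
from workcell import telemetry, vision, workorder
def ray(cam,uv,z,info=None):
    i=info or vision.camera_info(cam); R=cv2.Rodrigues(np.array(i["rvec"],float))[0]; t=np.array(i["tvec"],float).ravel()
    c=-R.T@t; d=R.T@np.linalg.inv(i["mtx"])@np.array([uv[0],uv[1],1.]); return c+d*(z-c[2])/d[2]
def proj(cam,p,info=None):
    i=info or vision.camera_info(cam); return cv2.projectPoints(np.array(p,float).reshape(-1,3),np.array(i["rvec"],float),np.array(i["tvec"],float),np.array(i["mtx"],float),None)[0].reshape(-1,2)
def snap(cam,name):
    i=vision.camera_info(cam); im=vision.grab_frame(cam); cv2.imwrite(f"pics/{name}.png",im[:,:,::-1]); return im,i
E
python3 - <<'E'
from h import *
a=[snap(c,c+"0")[0] for c in("scene","side","wrist")]
cv2.imwrite("pics/both.png",cv2.resize(np.vstack([np.hstack(a[:2])]),(800,300))[:,:,::-1])
print(telemetry.observe())
E
```

```text
{'clock': 0.15, 'qpos': array([-0.07017185,  0.52188488, -0.03630914,  1.59984821,  0.02120492,
        1.021083  , -0.11278895]), 'qd': array([-0.00053583, -0.00148922, -0.00037059, -0.00050181, -0.00316845,
       -0.00128868,  0.00057416]), 'joint_efforts': array([ 4.00798544e-04, -9.27376485e+01,  1.98035471e+00, -3.70049715e+01,
        1.79930578e-02,  6.46477114e-03, -1.41420460e-05]), 'position': array([ 6.24742918e-01, -5.94206502e-05,  2.05563641e-01]), 'tool_rot': array([-1.48954154,  1.5699579 , -3.0603811 ]), 'force': array([-0.11760349,  1.23739971, -0.39176096]), 'moment': array([ 0.02354015,  0.04926737, -0.07356228]), 'grip_width': 0.08549453291179035}
```

View pics/scene0.png

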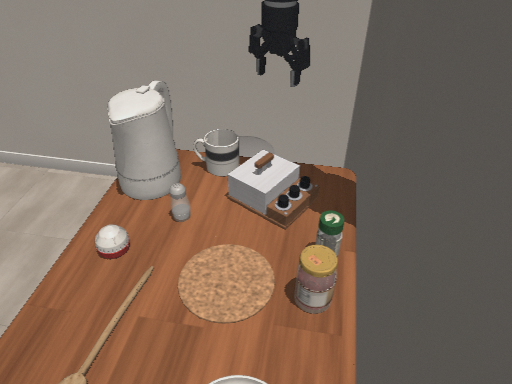

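View pics/side0.png

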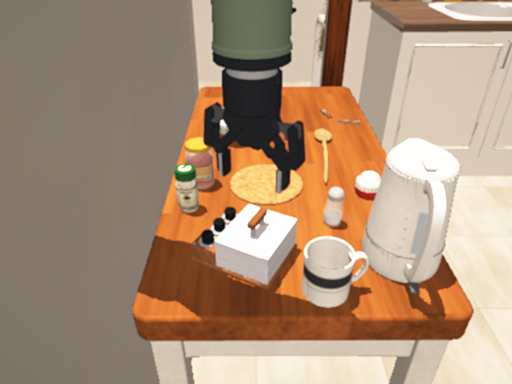

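View pics/wrist0.png

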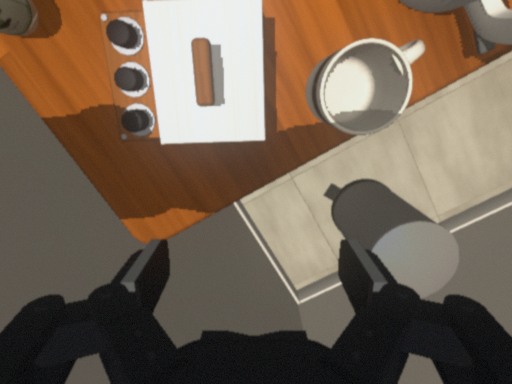

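The scene view shows the safe at about (275,185) with its keys at (283,201), (295,192) and (305,184), and the mat at (227,281). The wrist view shows the keys at (124,35), (131,78) and (137,121) and the handle at (203,72). Next I'll turn these into positions.

```bash
python3 - <<'E'
from h import *
# wrist info from current pose (arm still)
im=cv2.imread("pics/wrist0.png"); hsv=cv2.cvtColor(im,cv2.COLOR_BGR2HSV)
print("cam",[(-cv2.Rodrigues(np.array(i["rvec"]))[0].T@np.array(i["tvec"]).ravel()).round(3) for i in map(vision.camera_info,("wrist","scene","side"))])
d=((im.max(2)<60)).astype(np.uint8); d[:, :95]=0; d[:,165:]=0; d[145:]=0
n,l,s,c=cv2.connectedComponentsWithStats(d)
for k in range(1,n):
    if s[k,4]>100: print("key",s[k],c[k],ray("wrist",c[k],.058).round(4))
h=cv2.inRange(hsv,(3,60,40),(20,255,255)); h[:, :180]=0;h[:,222:]=0;h[120:]=0
n,l,s,c=cv2.connectedComponentsWithStats(h)
for k in range(1,n):
    if s[k,4]>200:
        cnt=cv2.findContours((l==k).astype(np.uint8),0,2)[0][0]; r=cv2.minAreaRect(cnt); print("handle",s[k],r,ray("wrist",r[0],.105).round(4)); print([ray("wrist",p,.105).round(4)[:2] for p in cv2.boxPoints(r)])
w=((im.min(2)>190)&(np.arange(512)[None]>140)&(np.arange(512)[None]<270)&(np.arange(384)[:,None]<150)).astype(np.uint8)
cnt=max(cv2.findContours(w,0,2)[0],key=cv2.contourArea)
print("cover",[ (p,ray("wrist",p,.072).round(4)[:2]) for p in cv2.boxPoints(cv2.minAreaRect(cnt)).round(0)])
sc=cv2.imread("pics/scene0.png"); hs=cv2.cvtColor(sc,cv2.COLOR_BGR2HSV)
print("mat pix",hs[281,227],hs[330,200],"table",hs[240,160],hs[340,130])
for cam,uvs,z in (("scene",[(227,246),(227,317),(180,281),(274,281)],.006),("side",[(266,166),(266,202),(231,184),(303,184)],.006),
 ("scene",[(283,201),(295,192),(305,184)],.060),("side",[(208,237),(219,225),(230,214)],.060),("scene",[(264,160)],.1),("side",[(258,216)],.1),
 ("scene",[(180,218),(327,255),(317,302)],0),("side",[(333,223),(187,208),(200,185)],0)):
    print(cam,z,[ray(cam,u,z).round(4)[:2] for u in uvs])
E
python3 - <<'E'
import cv2,numpy as np
a=cv2.imread("pics/wrist0.png")[0:150,90:270]; cv2.imwrite("pics/crop1.png",cv2.resize(a,None,fx=4,fy=4,interpolation=cv2.INTER_CUBIC))
E
```

```text
cam [array([0.626, 0.077, 0.375]), array([0.101, 0.687, 0.642]), array([ 0.876, -0.431,  0.561])]
key [122 111  26  21 357] [133.52941176 121.22969188] [0.4987 0.0492 0.058 ]
handle [ 192   38   22   68 1125] ((202.37939453125, 71.43235778808594), (66.7259521484375, 17.410106658935547), 85.60128784179688) [0.5823 0.0954 0.105 ]
[array([0.5743, 0.1209]), array([0.5889, 0.1219]), array([0.5909, 0.0683]), array([0.5754, 0.0672])]
cover [(array([143.,   0.], dtype=float32), array([0.5264, 0.158 ])), (array([261.,  -3.], dtype=float32), array([0.6332, 0.1603])), (array([264., 141.], dtype=float32), array([0.6373, 0.0302])), (array([146., 143.], dtype=float32), array([0.5146, 0.0282]))]
mat pix [ 14 114 179] [ 11 150 141] table [ 10 145 144] [ 10 145 139]
scene 0.006 [array([0.5255, 0.277 ]), array([0.4099, 0.3984]), array([0.531 , 0.3999]), array([0.3964, 0.2836])]
side 0.006 [array([0.4278, 0.4118]), array([0.5078, 0.2642]), array([0.3943, 0.2895]), array([0.551 , 0.3789])]
scene 0.06 [array([0.4886, 0.1405]), array([0.4871, 0.0997]), array([0.4868, 0.0625])]
side 0.06 [array([0.5032, 0.0417]), array([0.5009, 0.0821]), array([0.5002, 0.123 ])]
scene 0.1 [array([0.5795, 0.0953])]
side 0.1 [array([0.5787, 0.0993])]
scene 0 [array([0.6671, 0.2807]), array([0.3585, 0.1579]), array([0.31  , 0.2657])]
side 0 [array([0.6706, 0.2743]), array([0.3559, 0.1595]), array([0.3237, 0.2546])]
```

View pics/crop1.png

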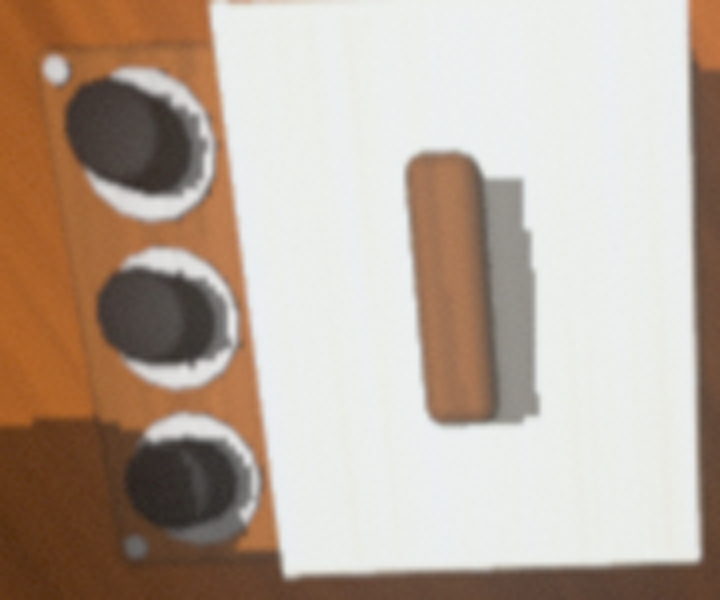

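Run:
```python
from h import *
from scipy.spatial.transform import Rotation as R
f=lambda u,z:ray("wrist",(90+u[0]/4,u[1]/4),z)[:2].round(4)
for n,z,P in (("keys",.062,[(112,125),(142,312),(165,486)]),("collars",.044,[(150,144),(167,317),(196,480)]),("front edge",.072,[(212,0),(285,577)]),("back",.072,[(688,0),(700,560)]),("handle ends",.105,[(441,152),(464,422)]),("block front",.042,[(45,50),(130,560)])):
    r=[f(p,z) for p in P]; v=r[0]-r[-1]; print(n,r,"yaw deg",np.degrees(np.arctan2(-v[0],v[1])).round(2))
o=telemetry.observe(); print(R.from_euler("xyz",o["tool_rot"]).as_matrix().round(3))
```

```text
keys [array([0.496 , 0.1344]), array([0.4976, 0.0922]), array([0.4979, 0.0492])] yaw deg 1.28
collars [array([0.4976, 0.1333]), array([0.4967, 0.0918]), array([0.4993, 0.0492])] yaw deg 1.16
front edge [array([0.5264, 0.158 ]), array([0.5303, 0.0269])] yaw deg 1.7
back [array([0.6342, 0.1579]), array([0.6383, 0.0313])] yaw deg 1.85
handle ends [array([0.582 , 0.1215]), array([0.5841, 0.0671])] yaw deg 2.21
block front [array([0.4732, 0.155 ]), array([0.4771, 0.0268])] yaw deg 1.74
[[-0.001  1.    -0.   ]
 [-0.    -0.    -1.   ]
 [-1.    -0.001  0.   ]]
```

Call:
{"op": "play_rows", "data": {
  "deltas": [
    [-40, 30, -20, 0, 0, 0, 0],
    [-40, 30, -20, 0, 0, 0, 0],
    [-30, 20, -10, 0, 0, 0, 0],
    [0, 0, 0, 0, 0, 0, 0],
    [0, 0, 0, 0, 0, 0, 0]
  ]
}}

```text
clock: 0.78
position: [0.5156, 0.0798, 0.1562]
tool_rot: [1.472, 1.57, -0.099]
force: [0.4, -0.8, 1.1]
grip_width: -0.0003
```

Keys are at about (0.496, 0.134), (0.497, 0.092) and (0.498, 0.049). Safe yaw is about 1.7°. I'll go above the middle key first.

Call:
{"op": "play_rows", "data": {
  "deltas": [
    [-18.6, 12.2, -20, 0, 0, 1.7, 0],
    [0, 0, -30, 0, 0, 0, 0],
    [0, 0, -28, 0, 0, 0, 0],
    [0, 0, -6, 0, 0, 0, 0],
    [0, 0, 0, 0, 0, 0, 0],
    [0, 0, 0, 0, 0, 0, 0]
  ]
}}

```text
clock: 1.52
position: [0.4972, 0.0922, 0.073]
tool_rot: [1.768, 1.569, 0.227]
force: [0.5, 0.7, 0.3]
grip_width: 0.0
```

Run:
```python
from h import *
a=snap("scene","s1")[0][120:270,220:370]; b=snap("side","d1")[0][150:300,150:300]
cv2.imwrite("pics/c2.png",cv2.resize(np.hstack([a,b]),(800,400),interpolation=cv2.INTER_CUBIC)[:,:,::-1])
o=telemetry.observe();print(o["position"],o["force"])
```

```text
[0.49696142 0.09220666 0.07282284] [ 0.43413693  0.5156949  -0.23396433]
```

View pics/c2.png

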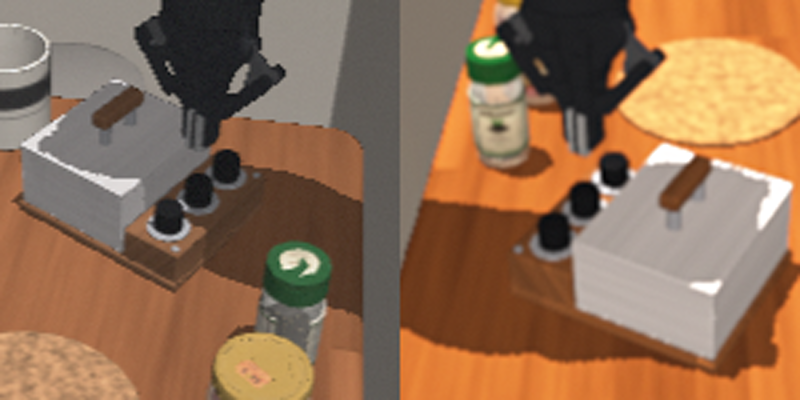

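Run:
```python
from h import *
for cam,o,s in(("scene",(220,120),800/300),("side",(150,150),800/300)):
    print(cam,((proj(cam,[(.497,.0922,.073),(.497,.0922,.062),(.4958,.134,.062),(.4982,.050,.062),(.582,.0945,.105)])-o)*s).round(0).tolist())
```

```text
scene [[197.0, 170.0], [196.0, 181.0], [166.0, 206.0], [224.0, 156.0], [116.0, 100.0]]
side [[186.0, 177.0], [187.0, 189.0], [216.0, 159.0], [156.0, 221.0], [289.0, 175.0]]
```

Run:
```python
from h import *
print(telemetry.observe()["position"])
ims=[]
for cam in("scene","side"):
    im=vision.grab_frame(cam).copy(); p=proj(cam,[(.497,.0922,.073)])[0]; x,y=p.astype(int)
    c=cv2.resize(im[y-30:y+20,x-25:x+25],(400,400),interpolation=cv2.INTER_CUBIC); c=np.clip(c.astype(float)*1.8+15,0,255).astype(np.uint8); 
    q=((p-[x-25,y-30])*8).astype(int); cv2.circle(c,tuple(int(v) for v in q),3,(0,255,0),-1); ims.append(c)
cv2.imwrite("pics/c3.png",np.hstack(ims)[:,:,::-1])
```

```text
[0.49696142 0.09220666 0.07282284]
```

View pics/c3.png

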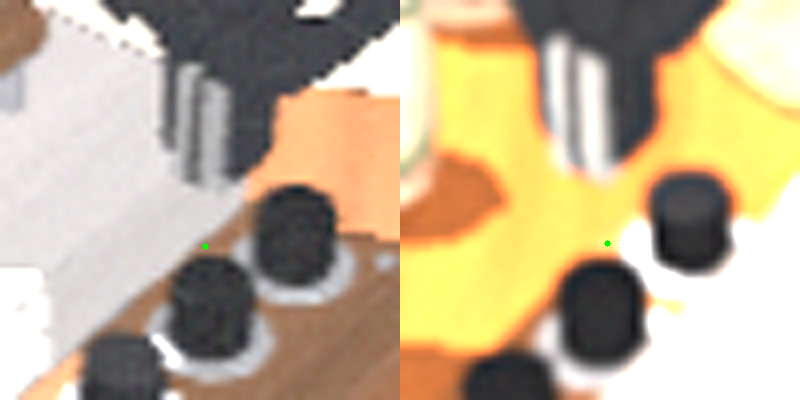

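The tips look about 19 mm higher than the reported TCP, so I'll rely on force and go down in small steps.

Call:
{"op": "play_rows", "data": {
  "deltas": [
    [0, 0, -8, 0, 0, 0, 0],
    [0, 0, -1.5, 0, 0, 0, 0],
    [0, 0, -1, 0, 0, 0, 0],
    [0, 0, -1, 0, 0, 0, 0],
    [0, 0, 0, 0, 0, 0, 0]
  ]
}}

```text
clock: 2.35
position: [0.4964, 0.0922, 0.0605]
tool_rot: [-1.151, 1.571, -2.692]
force: [0.4, -0.3, 0.1]
grip_width: -0.0
```

```bash
cat > f.py <<'E'
from h import *
f=[]
for k in range(4): vision.grab_frame("wrist") ; f.append(telemetry.observe()["force"])
print(np.mean(f,0).round(2),np.std(f,0).round(2),telemetry.observe()["position"].round(4))
E
python3 f.py
```

```text
[0.07 0.09 0.  ] [0.34 0.13 0.4 ] [0.4964 0.0922 0.0606]
```

Call:
{"op": "play_rows", "data": {
  "deltas": [
    [0, 0, -0.8, 0, 0, 0, 0],
    [0, 0, -0.7, 0, 0, 0, 0],
    [0, 0, 0, 0, 0, 0, 0]
  ]
}}

```text
clock: 2.92
position: [0.4964, 0.0922, 0.0589]
tool_rot: [-1.488, 1.571, -3.029]
force: [1.1, 0.6, 0.0]
grip_width: 0.0001
```

```bash
python3 f.py
python3 - <<'E'
from h import *
ims=[]
for cam in("scene","side"):
    im=vision.grab_frame(cam).copy(); p=proj(cam,[(.497,.0922,.073)])[0]; x,y=p.astype(int)
    c=cv2.resize(im[y-30:y+20,x-25:x+25],(400,400),interpolation=cv2.INTER_CUBIC); c=np.clip(c.astype(float)*1.8+15,0,255).astype(np.uint8)
    ims.append(c)
cv2.imwrite("pics/c4.png",np.hstack(ims)[:,:,::-1])
E
```

```text
[-0.34  0.15  0.01] [0.18 0.27 0.63] [0.4964 0.0922 0.059 ]
```

View pics/c4.png

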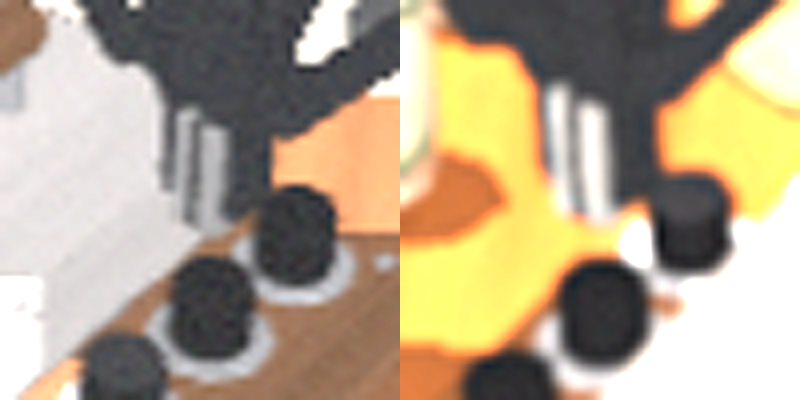

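The key is still untouched: the tip sits about 14 mm above its top, and is centred in both views. I'll go on down.

Call:
{"op": "play_rows", "data": {
  "deltas": [
    [0, 0, -4, 0, 0, 0, 0],
    [0, 0, -3, 0, 0, 0, 0],
    [0, 0, -1, 0, 0, 0, 0],
    [0, 0, -1, 0, 0, 0, 0],
    [0, 0, -1, 0, 0, 0, 0],
    [0, 0, 0, 0, 0, 0, 0]
  ]
}}

```text
clock: 3.98
position: [0.4964, 0.0922, 0.049]
tool_rot: [-0.552, 1.571, -2.093]
force: [0.5, -0.0, -0.1]
grip_width: -0.0001
```

```bash
python3 f.py
```

```text
[ 0.07 -0.05 -0.2 ] [0.49 0.39 0.22] [0.4964 0.0922 0.049 ]
```

Call:
{"op": "play_rows", "data": {
  "deltas": [
    [0, 0, -0.8, 0, 0, 0, 0],
    [0, 0, -0.7, 0, 0, 0, 0],
    [0, 0, 0, 0, 0, 0, 0]
  ]
}}

```text
clock: 4.55
position: [0.4963, 0.0922, 0.0474]
tool_rot: [-1.393, 1.571, -2.934]
force: [0.7, -0.6, 0.0]
grip_width: 0.0001
```

```bash
python3 f.py
```

```text
[ 0.02  0.57 -0.15] [0.68 0.24 0.12] [0.4964 0.0922 0.0475]
```

Call:
{"op": "play_rows", "data": {
  "deltas": [
    [0, 0, -0.8, 0, 0, 0, 0],
    [0, 0, -0.7, 0, 0, 0, 0],
    [0, 0, 0, 0, 0, 0, 0]
  ]
}}

```text
clock: 5.12
position: [0.4963, 0.0922, 0.0459]
tool_rot: [-1.405, 1.571, -2.946]
force: [0.5, -0.3, 0.4]
grip_width: -0.0004
```

```bash
python3 f.py
```

```text
[-0.46  0.19 -0.24] [0.48 0.54 0.47] [0.4964 0.0922 0.046 ]
```

Call:
{"op": "play_rows", "data": {
  "deltas": [
    [0, 0, -0.8, 0, 0, 0, 0],
    [0, 0, -0.7, 0, 0, 0, 0],
    [0, 0, 0, 0, 0, 0, 0]
  ]
}}

```text
clock: 5.7
position: [0.4963, 0.0922, 0.0444]
tool_rot: [-1.373, 1.571, -2.914]
force: [0.8, -0.3, 0.2]
grip_width: -0.0002
```

```bash
python3 f.py
```

```text
[-0.28 -0.61 -0.06] [0.21 0.47 0.38] [0.4964 0.0922 0.0445]
```

Call:
{"op": "play_rows", "data": {
  "deltas": [
    [0, 0, -0.8, 0, 0, 0, 0],
    [0, 0, -0.7, 0, 0, 0, 0],
    [0, 0, 0, 0, 0, 0, 0]
  ]
}}

```text
clock: 6.28
position: [0.4963, 0.0921, 0.0429]
tool_rot: [-1.317, 1.571, -2.858]
force: [-0.3, -0.6, 0.1]
grip_width: -0.0
```

```bash
python3 f.py
```

```text
[-0.24 -0.17  0.12] [0.47 0.45 0.43] [0.4964 0.0922 0.043 ]
```

```bash
cat > v.py <<'E'
import sys
from h import *
ims=[]; X=tuple(map(float,sys.argv[2:5]))
for cam in("scene","side"):
    im=vision.grab_frame(cam).copy(); x,y=proj(cam,[X])[0].astype(int)
    c=cv2.resize(im[y-25:y+20,x-25:x+25],(400,360),interpolation=cv2.INTER_CUBIC); ims.append(np.clip(c.astype(float)*1.8+15,0,255).astype(np.uint8))
cv2.imwrite(f"pics/{sys.argv[1]}.png",np.hstack(ims)[:,:,::-1])
E
python3 v.py c5 .497 .0922 .065
```

```text
(no output)
```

View pics/c5.png

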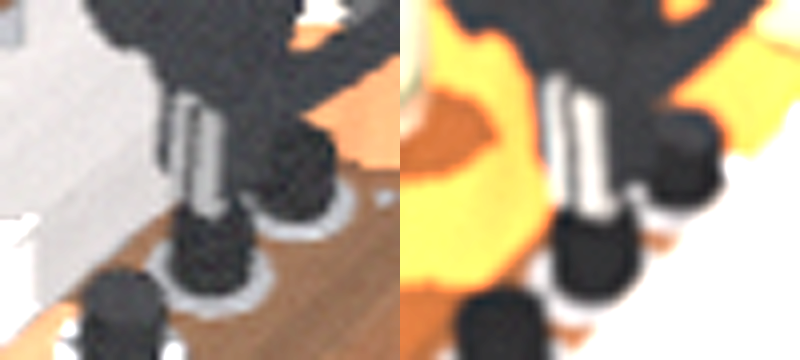

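The tip is now just at the top of the key, so the stepping continues.

Call:
{"op": "play_rows", "data": {
  "deltas": [
    [0, 0, -0.8, 0, 0, 0, 0],
    [0, 0, -0.7, 0, 0, 0, 0],
    [0, 0, 0, 0, 0, 0, 0]
  ]
}}

```text
clock: 6.95
position: [0.4963, 0.0922, 0.0414]
tool_rot: [-1.472, 1.571, -3.013]
force: [-0.3, -0.3, 0.3]
grip_width: -0.0004
```

```bash
python3 f.py
```

```text
[ 0.11 -0.26 -0.11] [0.35 0.31 0.39] [0.4964 0.0922 0.0415]
```

Call:
{"op": "play_rows", "data": {
  "deltas": [
    [0, 0, -0.8, 0, 0, 0, 0],
    [0, 0, -0.7, 0, 0, 0, 0],
    [0, 0, 0, 0, 0, 0, 0]
  ]
}}

```text
clock: 7.52
position: [0.4964, 0.0921, 0.0399]
tool_rot: [-1.135, 1.571, -2.676]
force: [0.0, 0.9, 0.5]
grip_width: -0.0
```

```bash
python3 f.py
```

```text
[ 0.67 -0.04  0.22] [0.44 0.36 0.55] [0.4964 0.0922 0.04  ]
```

Call:
{"op": "play_rows", "data": {
  "deltas": [
    [0, 0, -0.8, 0, 0, 0, 0],
    [0, 0, -0.7, 0, 0, 0, 0],
    [0, 0, 0, 0, 0, 0, 0]
  ]
}}

```text
clock: 8.1
position: [0.4963, 0.0922, 0.0384]
tool_rot: [-1.357, 1.571, -2.899]
force: [0.2, 0.2, -0.5]
grip_width: -0.0001
```

```bash
python3 f.py
```

```text
[-0.09 -0.25  0.75] [0.38 0.33 0.57] [0.4964 0.0922 0.0385]
```

Call:
{"op": "play_rows", "data": {
  "deltas": [
    [0, 0, -0.8, 0, 0, 0, 0],
    [0, 0, -0.7, 0, 0, 0, 0],
    [0, 0, 0, 0, 0, 0, 0]
  ]
}}

```text
clock: 8.68
position: [0.4963, 0.0922, 0.0369]
tool_rot: [-1.5, 1.571, -3.041]
force: [0.2, 0.3, -0.4]
grip_width: 0.0
```

```bash
python3 f.py
```

```text
[-0.17 -0.23  0.29] [0.48 0.28 0.79] [0.4964 0.0922 0.037 ]
```

```bash
sed -i 's/range(4)/range(10)/' f.py; python3 f.py
```

```text
[-0.07 -0.2   0.13] [0.54 0.54 0.46] [0.4964 0.0922 0.037 ]
```

Call:
{"op": "play_rows", "data": {
  "deltas": [
    [0, 0, -0.8, 0, 0, 0, 0],
    [0, 0, -0.7, 0, 0, 0, 0],
    [0, 0, 0, 0, 0, 0, 0]
  ]
}}

```text
clock: 9.75
position: [0.4964, 0.0922, 0.0354]
tool_rot: [-1.099, 1.571, -2.64]
force: [-0.3, -0.2, 0.5]
grip_width: 0.0002
```

```bash
python3 f.py; python3 v.py c6 .497 .0922 .065
```

```text
[ 0.21 -0.29  0.63] [0.44 0.42 0.56] [0.4964 0.0922 0.0355]
```

View pics/c6.png

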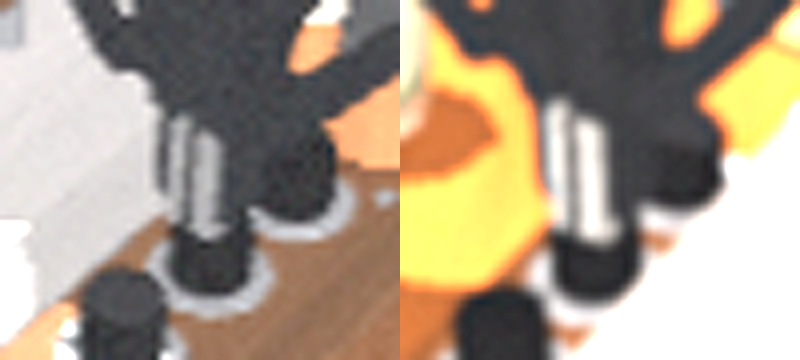

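The key is now about 5 mm down, since the tip sits visibly below its original top, and it is soft so far. Contact was near TCP z 0.041, so I won't go below 0.0275.

Call:
{"op": "play_rows", "data": {
  "deltas": [
    [0, 0, -0.8, 0, 0, 0, 0],
    [0, 0, -0.7, 0, 0, 0, 0],
    [0, 0, 0, 0, 0, 0, 0]
  ]
}}

```text
clock: 10.72
position: [0.4964, 0.0922, 0.034]
tool_rot: [2.661, 1.571, 1.12]
force: [1.5, 0.3, 1.7]
grip_width: -0.0
```

```bash
sed -i 's/range(10)/range(4)/' f.py; python3 f.py
```

```text
[ 0.52 -0.12  0.49] [0.61 0.62 0.27] [0.4964 0.0922 0.034 ]
```

Call:
{"op": "play_rows", "data": {
  "deltas": [
    [0, 0, -0.8, 0, 0, 0, 0],
    [0, 0, -0.7, 0, 0, 0, 0],
    [0, 0, 0, 0, 0, 0, 0]
  ]
}}

```text
clock: 11.3
position: [0.4964, 0.0922, 0.0324]
tool_rot: [-1.468, 1.571, -3.01]
force: [0.6, -0.2, 1.0]
grip_width: -0.0001
```

```bash
python3 f.py
```

```text
[0.54 0.03 1.56] [0.53 0.58 0.13] [0.4964 0.0922 0.0325]
```

Call:
{"op": "play_rows", "data": {
  "deltas": [
    [0, 0, -0.5, 0, 0, 0, 0],
    [0, 0, -0.5, 0, 0, 0, 0],
    [0, 0, 0, 0, 0, 0, 0]
  ]
}}

```text
clock: 11.88
position: [0.4964, 0.0922, 0.0315]
tool_rot: [-1.17, 1.571, -2.711]
force: [0.3, -0.5, 0.7]
grip_width: -0.0001
```

```bash
python3 f.py
```

```text
[0.87 0.14 0.57] [0.67 0.15 0.52] [0.4964 0.0922 0.0315]
```

Call:
{"op": "play_rows", "data": {
  "deltas": [
    [0, 0, -0.5, 0, 0, 0, 0],
    [0, 0, -0.5, 0, 0, 0, 0],
    [0, 0, 0, 0, 0, 0, 0]
  ]
}}

```text
clock: 12.45
position: [0.4964, 0.0922, 0.0304]
tool_rot: [-0.982, 1.571, -2.523]
force: [1.5, 0.8, 0.0]
grip_width: -0.0002
```

```bash
python3 f.py
```

```text
[ 0.37 -0.27  0.62] [0.21 0.29 0.37] [0.4964 0.0922 0.0305]
```

Call:
{"op": "play_rows", "data": {
  "deltas": [
    [0, 0, -0.5, 0, 0, 0, 0],
    [0, 0, -0.5, 0, 0, 0, 0],
    [0, 0, 0, 0, 0, 0, 0]
  ]
}}

```text
clock: 13.02
position: [0.4964, 0.0922, 0.0294]
tool_rot: [-0.924, 1.571, -2.465]
force: [0.5, 0.1, 1.2]
grip_width: -0.0001
```

```bash
python3 f.py
```

```text
[0.76 0.01 1.21] [0.28 0.4  0.42] [0.4964 0.0922 0.0295]
```

Call:
{"op": "play_rows", "data": {
  "deltas": [
    [0, 0, -0.5, 0, 0, 0, 0],
    [0, 0, -0.5, 0, 0, 0, 0],
    [0, 0, 0, 0, 0, 0, 0]
  ]
}}

```text
clock: 13.6
position: [0.4964, 0.0922, 0.0284]
tool_rot: [-1.75, 1.571, 2.993]
force: [0.6, 0.8, 1.6]
grip_width: -0.0001
```

```bash
python3 f.py
```

```text
[0.8  0.36 1.49] [0.56 0.42 0.18] [0.4964 0.0922 0.0285]
```

Call:
{"op": "play_rows", "data": {
  "deltas": [
    [0, 0, -0.4, 0, 0, 0, 0],
    [0, 0, -0.4, 0, 0, 0, 0],
    [0, 0, 0, 0, 0, 0, 0]
  ]
}}

```text
clock: 14.18
position: [0.4964, 0.0921, 0.0277]
tool_rot: [-1.42, 1.571, -2.961]
force: [1.1, 1.0, 1.1]
grip_width: -0.0001
```

```bash
python3 f.py;  python3 v.py c7 .497 .0922 .065
```

```text
[ 0.49 -0.45  1.  ] [0.28 0.32 0.45] [0.4964 0.0922 0.0277]
```

View pics/c7.png

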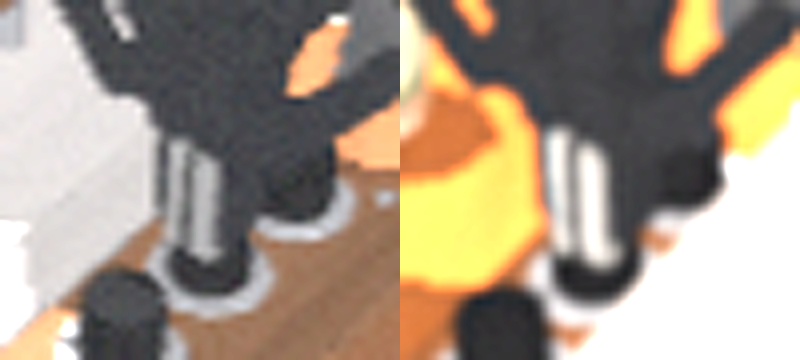

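The middle key stays soft (about 1 N) to about 12–13 mm. I'll release it and go to the left key.

Call:
{"op": "play_rows", "data": {
  "deltas": [
    [0, 0, -0.5, 0, 0, 0, 0],
    [0, 0, -0.3, 0, 0, 0, 0],
    [0, 0, 0, 0, 0, 0, 0]
  ]
}}

```text
clock: 14.85
position: [0.4964, 0.0922, 0.0269]
tool_rot: [2.592, 1.571, 1.051]
force: [0.5, -0.4, 0.8]
grip_width: 0.0
```

```bash
python3 f.py
```

```text
[ 0.56 -0.08  1.79] [0.39 0.54 0.22] [0.4964 0.0922 0.0269]
```

Call:
{"op": "play_rows", "data": {
  "deltas": [
    [0, 0, 8, 0, 0, 0, 0],
    [0, 0, 15, 0, 0, 0, 0],
    [-0.6, 21, 0, 0, 0, 0, 0],
    [-0.6, 21, 0, 0, 0, 0, 0],
    [0, 0, -4, 0, 0, 0, 0],
    [0, 0, -3, 0, 0, 0, 0],
    [0, 0, -1, 0, 0, 0, 0],
    [0, 0, 0, 0, 0, 0, 0]
  ]
}}

```text
clock: 16.05
position: [0.4952, 0.1336, 0.0419]
tool_rot: [-0.868, 1.57, -2.41]
force: [0.5, 0.4, 0.3]
grip_width: 0.0003
```

```bash
python3 f.py
```

```text
[ 0.14 -0.12  0.1 ] [0.55 0.45 0.67] [0.4952 0.134  0.0419]
```

Call:
{"op": "play_rows", "data": {
  "deltas": [
    [0, 0, -0.8, 0, 0, 0, 0],
    [0, 0, -0.7, 0, 0, 0, 0],
    [0, 0, 0, 0, 0, 0, 0]
  ]
}}

```text
clock: 16.62
position: [0.4952, 0.1342, 0.0403]
tool_rot: [-1.109, 1.571, -2.651]
force: [0.1, -0.2, -0.1]
grip_width: -0.0001
```

Call:
{"op": "play_rows", "data": {
  "deltas": [
    [0, 0, -0.8, 0, 0, 0, 0],
    [0, 0, -0.7, 0, 0, 0, 0],
    [0, 0, 0, 0, 0, 0, 0]
  ]
}}

```text
clock: 17.0
position: [0.4951, 0.1342, 0.0388]
tool_rot: [-1.394, 1.571, -2.935]
force: [-0.7, 0.1, 0.0]
grip_width: -0.0002
```

```bash
python3 f.py
```

```text
[-0.16  0.16  0.02] [0.24 0.44 0.52] [0.4952 0.1342 0.0389]
```

Call:
{"op": "play_rows", "data": {
  "deltas": [
    [0, 0, -0.8, 0, 0, 0, 0],
    [0, 0, -0.7, 0, 0, 0, 0],
    [0, 0, 0, 0, 0, 0, 0]
  ]
}}

```text
clock: 17.58
position: [0.4951, 0.1342, 0.0373]
tool_rot: [-1.354, 1.571, -2.895]
force: [0.0, 0.6, -0.1]
grip_width: -0.0002
```

Call:
{"op": "play_rows", "data": {
  "deltas": [
    [0, 0, -0.8, 0, 0, 0, 0],
    [0, 0, -0.7, 0, 0, 0, 0],
    [0, 0, 0, 0, 0, 0, 0]
  ]
}}

```text
clock: 17.95
position: [0.4952, 0.1342, 0.0359]
tool_rot: [-1.962, 1.571, 2.78]
force: [0.4, 0.3, 0.4]
grip_width: 0.0001
```

```bash
python3 f.py
```

```text
[-0.04  0.23  0.61] [0.31 0.23 0.47] [0.4952 0.1342 0.0359]
```

Call:
{"op": "play_rows", "data": {
  "deltas": [
    [0, 0, -0.8, 0, 0, 0, 0],
    [0, 0, -0.7, 0, 0, 0, 0],
    [0, 0, 0, 0, 0, 0, 0]
  ]
}}

```text
clock: 18.52
position: [0.4952, 0.1342, 0.0343]
tool_rot: [-1.734, 1.571, 3.008]
force: [0.5, -0.2, -0.2]
grip_width: -0.0003
```

Call:
{"op": "play_rows", "data": {
  "deltas": [
    [0, 0, -0.8, 0, 0, 0, 0],
    [0, 0, -0.7, 0, 0, 0, 0],
    [0, 0, 0, 0, 0, 0, 0]
  ]
}}

```text
clock: 18.9
position: [0.4952, 0.1342, 0.0328]
tool_rot: [-1.714, 1.571, 3.028]
force: [-0.3, -0.6, 0.2]
grip_width: -0.0
```

```bash
python3 f.py
```

```text
[ 0.19 -0.08  0.61] [0.36 0.27 0.24] [0.4952 0.1342 0.0329]
```

Call:
{"op": "play_rows", "data": {
  "deltas": [
    [0, 0, -0.8, 0, 0, 0, 0],
    [0, 0, -0.7, 0, 0, 0, 0],
    [0, 0, 0, 0, 0, 0, 0]
  ]
}}

```text
clock: 19.48
position: [0.4952, 0.1342, 0.0313]
tool_rot: [-1.349, 1.571, -2.89]
force: [0.2, -0.8, 0.1]
grip_width: 0.0
```

Call:
{"op": "play_rows", "data": {
  "deltas": [
    [0, 0, -0.8, 0, 0, 0, 0],
    [0, 0, -0.7, 0, 0, 0, 0],
    [0, 0, 0, 0, 0, 0, 0]
  ]
}}

```text
clock: 19.85
position: [0.4952, 0.1342, 0.0298]
tool_rot: [-0.589, 1.571, -2.13]
force: [1.4, 0.5, 0.7]
grip_width: 0.0002
```

```bash
python3 f.py
```

```text
[-0.44 -0.11  0.98] [0.39 0.48 0.25] [0.4952 0.1342 0.0299]
```

Call:
{"op": "play_rows", "data": {
  "deltas": [
    [0, 0, -0.8, 0, 0, 0, 0],
    [0, 0, -0.7, 0, 0, 0, 0],
    [0, 0, 0, 0, 0, 0, 0]
  ]
}}

```text
clock: 20.42
position: [0.4952, 0.1342, 0.0283]
tool_rot: [-1.226, 1.571, -2.767]
force: [0.5, -0.5, 1.6]
grip_width: -0.0001
```

```bash
python3 f.py
```

```text
[ 0.4  -0.2   0.91] [0.68 0.28 0.21] [0.4952 0.1342 0.0284]
```

Call:
{"op": "play_rows", "data": {
  "deltas": [
    [0, 0, -0.7, 0, 0, 0, 0],
    [0, 0, -0.6, 0, 0, 0, 0],
    [0, 0, 0, 0, 0, 0, 0]
  ]
}}

```text
clock: 21.0
position: [0.4952, 0.1342, 0.027]
tool_rot: [-1.746, 1.571, 2.996]
force: [0.2, -0.1, 0.9]
grip_width: -0.0001
```

```bash
python3 f.py
```

```text
[0.61 0.33 1.43] [0.44 0.52 0.43] [0.4952 0.1342 0.0271]
```

Left is soft too. Now the right key: from the left key that is 84 mm in −y and +2.4 mm in x.

Call:
{"op": "play_rows", "data": {
  "deltas": [
    [0, 0, 8, 0, 0, 0, 0],
    [0, 0, 15, 0, 0, 0, 0],
    [0.8, -28, 0, 0, 0, 0, 0],
    [0.8, -28, 0, 0, 0, 0, 0],
    [0.8, -28, 0, 0, 0, 0, 0],
    [0, 0, -4, 0, 0, 0, 0],
    [0, 0, -4, 0, 0, 0, 0],
    [0, 0, 0, 0, 0, 0, 0]
  ]
}}

```text
clock: 22.2
position: [0.4975, 0.0511, 0.042]
tool_rot: [-2.329, 1.57, 2.414]
force: [-1.3, 0.3, 0.1]
grip_width: -0.0005
```

Call:
{"op": "play_rows", "data": {
  "deltas": [
    [0, 0, -0.8, 0, 0, 0, 0],
    [0, 0, -0.7, 0, 0, 0, 0],
    [0, 0, 0, 0, 0, 0, 0]
  ]
}}

```text
clock: 22.58
position: [0.4976, 0.0503, 0.0406]
tool_rot: [-1.308, 1.571, -2.849]
force: [-0.5, 0.6, 0.7]
grip_width: -0.0
```

Call:
{"op": "play_rows", "data": {
  "deltas": [
    [0, 0, -0.8, 0, 0, 0, 0],
    [0, 0, -0.7, 0, 0, 0, 0],
    [0, 0, 0, 0, 0, 0, 0]
  ]
}}

```text
clock: 22.95
position: [0.4976, 0.0502, 0.039]
tool_rot: [-1.486, 1.571, -3.027]
force: [-0.4, 0.4, -0.3]
grip_width: -0.0
```

```bash
python3 f.py
```

```text
[-0.01  0.11 -0.06] [0.36 0.6  0.33] [0.4976 0.0502 0.0391]
```

Call:
{"op": "play_rows", "data": {
  "deltas": [
    [0, 0, -0.8, 0, 0, 0, 0],
    [0, 0, -0.7, 0, 0, 0, 0],
    [0, 0, 0, 0, 0, 0, 0]
  ]
}}

```text
clock: 23.52
position: [0.4975, 0.0502, 0.0375]
tool_rot: [-1.382, 1.571, -2.923]
force: [-0.8, -0.4, 0.1]
grip_width: -0.0
```

Call:
{"op": "play_rows", "data": {
  "deltas": [
    [0, 0, -0.8, 0, 0, 0, 0],
    [0, 0, -0.7, 0, 0, 0, 0],
    [0, 0, 0, 0, 0, 0, 0]
  ]
}}

```text
clock: 23.9
position: [0.4976, 0.0502, 0.0361]
tool_rot: [-2.575, 1.571, 2.167]
force: [0.3, -1.1, 0.2]
grip_width: -0.0002
```

```bash
python3 f.py
```

```text
[-0.16  0.06  0.38] [0.76 0.51 0.22] [0.4976 0.0502 0.0361]
```

Call:
{"op": "play_rows", "data": {
  "deltas": [
    [0, 0, -0.8, 0, 0, 0, 0],
    [0, 0, -0.7, 0, 0, 0, 0],
    [0, 0, 0, 0, 0, 0, 0]
  ]
}}

```text
clock: 24.48
position: [0.4976, 0.0502, 0.0346]
tool_rot: [1.46, 1.571, -0.081]
force: [-0.1, 0.3, 2.7]
grip_width: 0.0002
```

Call:
{"op": "play_rows", "data": {
  "deltas": [
    [0, 0, -0.8, 0, 0, 0, 0],
    [0, 0, -0.7, 0, 0, 0, 0],
    [0, 0, 0, 0, 0, 0, 0]
  ]
}}

```text
clock: 24.85
position: [0.4976, 0.0502, 0.033]
tool_rot: [-1.453, 1.571, -2.994]
force: [0.6, 0.4, 1.2]
grip_width: -0.0001
```

```bash
python3 f.py
```

```text
[0.22 0.24 0.84] [0.29 0.4  0.14] [0.4976 0.0502 0.033 ]
```

2.7 N and then a drop: possibly the snap. I'll look for the hard end in very small steps.

Call:
{"op": "play_rows", "data": {
  "deltas": [
    [0, 0, -0.3, 0, 0, 0, 0],
    [0, 0, 0, 0, 0, 0, 0]
  ]
}}

```text
clock: 25.3
position: [0.4976, 0.0502, 0.0328]
tool_rot: [1.768, 1.571, 0.227]
force: [0.5, -0.2, 0.6]
grip_width: 0.0001
```

Call:
{"op": "play_rows", "data": {
  "deltas": [
    [0, 0, -0.2, 0, 0, 0, 0],
    [0, 0, 0, 0, 0, 0, 0]
  ]
}}

```text
clock: 25.55
position: [0.4976, 0.0502, 0.0326]
tool_rot: [0.894, 1.571, -0.647]
force: [0.1, -0.1, 1.4]
grip_width: -0.0
```

```bash
python3 f.py
```

```text
[ 0.29 -0.02  1.02] [0.67 0.39 0.62] [0.4976 0.0502 0.0326]
```

Call:
{"op": "play_rows", "data": {
  "deltas": [
    [0, 0, -0.2, 0, 0, 0, 0],
    [0, 0, 0, 0, 0, 0, 0]
  ]
}}

```text
clock: 26.0
position: [0.4976, 0.0502, 0.0324]
tool_rot: [2.047, 1.571, 0.505]
force: [0.2, 0.2, 2.5]
grip_width: -0.0001
```

Call:
{"op": "play_rows", "data": {
  "deltas": [
    [0, 0, -0.2, 0, 0, 0, 0],
    [0, 0, 0, 0, 0, 0, 0]
  ]
}}

```text
clock: 26.25
position: [0.4976, 0.0502, 0.0322]
tool_rot: [-1.438, 1.571, -2.979]
force: [0.9, 0.4, 2.0]
grip_width: -0.0002
```

```bash
python3 f.py
```

```text
[0.01 0.23 1.89] [0.71 0.3  0.54] [0.4976 0.0502 0.0322]
```

Call:
{"op": "play_rows", "data": {
  "deltas": [
    [0, 0, -0.2, 0, 0, 0, 0],
    [0, 0, 0, 0, 0, 0, 0]
  ]
}}

```text
clock: 26.7
position: [0.4975, 0.0502, 0.0319]
tool_rot: [-1.595, 1.571, -3.136]
force: [0.2, 0.7, 0.7]
grip_width: -0.0002
```

```bash
python3 f.py
```

```text
[0.81 0.18 0.6 ] [0.48 0.33 0.31] [0.4976 0.0502 0.032 ]
```

Call:
{"op": "play_rows", "data": {
  "deltas": [
    [0, 0, -0.2, 0, 0, 0, 0],
    [0, 0, 0, 0, 0, 0, 0]
  ]
}}

```text
clock: 27.15
position: [0.4976, 0.0502, 0.0318]
tool_rot: [-1.326, 1.571, -2.867]
force: [-0.2, -0.5, 1.3]
grip_width: -0.0001
```

```bash
python3 f.py
```

```text
[0.2  0.16 0.4 ] [0.34 0.31 0.49] [0.4976 0.0502 0.0318]
```

Call:
{"op": "play_rows", "data": {
  "deltas": [
    [0, 0, -0.4, 0, 0, 0, 0],
    [0, 0, 0, 0, 0, 0, 0]
  ]
}}

```text
clock: 27.6
position: [0.4976, 0.0502, 0.0314]
tool_rot: [-1.838, 1.571, 2.904]
force: [0.4, 0.7, 0.7]
grip_width: 0.0005
```

Call:
{"op": "play_rows", "data": {
  "deltas": [
    [0, 0, -0.4, 0, 0, 0, 0],
    [0, 0, 0, 0, 0, 0, 0]
  ]
}}

```text
clock: 27.85
position: [0.4976, 0.0502, 0.031]
tool_rot: [-0.924, 1.571, -2.466]
force: [-1.2, -0.1, 3.3]
grip_width: 0.0002
```

```bash
python3 f.py
```

```text
[-0.35 -0.13  3.33] [0.25 0.31 0.3 ] [0.4976 0.0502 0.031 ]
```

Call:
{"op": "play_rows", "data": {
  "deltas": [
    [0, 0, -0.3, 0, 0, 0, 0],
    [0, 0, 0, 0, 0, 0, 0]
  ]
}}

```text
clock: 28.3
position: [0.4977, 0.0502, 0.0308]
tool_rot: [1.663, 1.571, 0.122]
force: [-1.0, -0.7, 6.8]
grip_width: -0.0002
```

```bash
python3 f.py
```

```text
[-0.78 -0.16  6.68] [0.22 0.84 0.09] [0.4976 0.0502 0.0308]
```

Call:
{"op": "play_rows", "data": {
  "deltas": [
    [0, 0, -0.15, 0, 0, 0, 0],
    [0, 0, 0, 0, 0, 0, 0]
  ]
}}

```text
clock: 28.75
position: [0.4977, 0.0502, 0.0307]
tool_rot: [1.716, 1.571, 0.174]
force: [-1.6, -0.3, 7.7]
grip_width: -0.0
```

```bash
python3 f.py
```

```text
[-1.39  0.07  7.95] [0.07 0.25 0.26] [0.4977 0.0502 0.0307]
```

Call:
{"op": "play_rows", "data": {
  "deltas": [
    [0, 0, -0.1, 0, 0, 0, 0],
    [0, 0, 0, 0, 0, 0, 0]
  ]
}}

```text
clock: 29.2
position: [0.4977, 0.0502, 0.0306]
tool_rot: [1.72, 1.571, 0.179]
force: [-1.5, -0.8, 9.0]
grip_width: -0.0001
```

```bash
python3 f.py
```

```text
[-0.96 -0.01  9.01] [0.43 0.22 0.57] [0.4977 0.0502 0.0306]
```

A steep, growing reaction (9 N): that is the hard end, at about 10 mm depth, so the snap is behind it and the right key is the working one. I'll let it up and go above the handle.

Call:
{"op": "play_rows", "data": {
  "deltas": [
    [0, 0, 5, 0, 0, 0, 0],
    [0, 0, 35, 0, 0, 0, 0],
    [0, 0, 50, 0, 0, 0, 55],
    [40, 20, 0, 0, 0, 0, 55],
    [45.4, 24.1, 0, 0, 0, 0, 55],
    [0, 0, -20, 0, 0, 0, 55],
    [0, 0, -20, 0, 0, 0, 55],
    [0, 0, 0, 0, 0, 0, 55]
  ]
}}

```text
clock: 30.4
position: [0.582, 0.0941, 0.0793]
tool_rot: [-1.378, 1.568, -2.919]
force: [0.0, -0.5, 0.4]
grip_width: 0.0552
```

```bash
python3 f.py
python3 - <<'E'
from h import *
ims=[]
for cam in("scene","side"):
    im=vision.grab_frame(cam).copy(); x,y=proj(cam,[(.575,.0943,.1)])[0].astype(int)
    ims.append(cv2.resize(im[y-50:y+40,x-50:x+50],(400,360),interpolation=cv2.INTER_CUBIC))
cv2.imwrite("pics/c8.png",np.clip(np.hstack(ims)[:,:,::-1]*1.4,0,255))
E
```

```text
[ 0.38  0.01 -0.07] [0.55 0.3  0.39] [0.5834 0.0943 0.0814][ WARN:0@2.844] global loadsave.cpp:1063 imwrite_ Unsupported depth image for selected encoder is fallbacked to CV_8U.
```

View pics/c8.png

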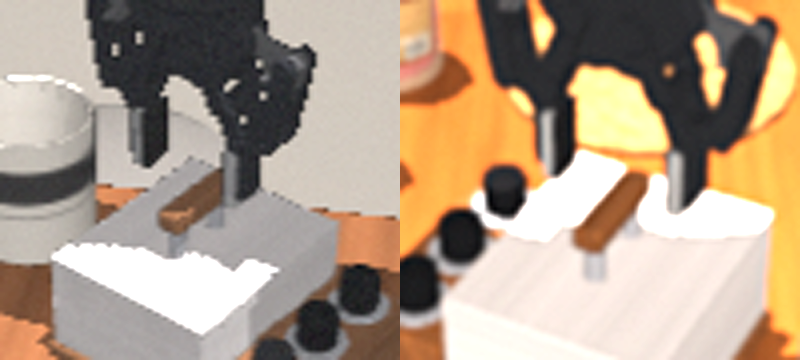

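The fingers straddle the bar with the tips just above it. I'll go down 22 mm and grip lightly.

Call:
{"op": "play_rows", "data": {
  "deltas": [
    [0, 0, -8, 0, 0, 0, 50],
    [0, 0, -8, 0, 0, 0, 45],
    [0, 0, -6, 0, 0, 0, 38],
    [0, 0, 0, 0, 0, 0, 32],
    [0, 0, 0, 0, 0, 0, 26],
    [0, 0, 0, 0, 0, 0, 22],
    [0, 0, 0, 0, 0, 0, 20],
    [0, 0, 0, 0, 0, 0, 18]
  ],
  "grip_force": 20
}}

```text
clock: 31.7
position: [0.5827, 0.0943, 0.0585]
tool_rot: [-1.472, 1.57, -3.013]
force: [-4.3, -0.5, 5.0]
grip_width: 0.0181
```

Call:
{"op": "play_rows", "data": {
  "deltas": [
    [0, 0, 0, 0, 0, 0, 15],
    [0, 0, 0, 0, 0, 0, 10],
    [0, 0, 0, 0, 0, 0, 5],
    [0, 0, 0, 0, 0, 0, 0],
    [0, 0, 0, 0, 0, 0, 0]
  ]
}}

```text
clock: 32.33
position: [0.583, 0.0943, 0.0584]
tool_rot: [2.469, 1.571, 0.927]
force: [0.1, 0.1, -3.3]
grip_width: 0.0153
```

```bash
python3 f.py
```

```text
[ 0.14 -0.02 -3.21] [0.32 0.21 0.27] [0.583  0.0943 0.0585]
```

Call:
{"op": "play_rows", "data": {
  "deltas": [
    [0, 0, 0, 0, 0, 0, 0],
    [0, 0, 1, 0, 0, 0, 0],
    [0, 0, 1, 0, 0, 0, 0],
    [0, 0, 1, 0, 0, 0, 0],
    [0, 0, 1, 0, 0, 0, 0],
    [0, 0, 0, 0, 0, 0, 0]
  ],
  "grip_force": 50
}}

```text
clock: 33.28
position: [0.583, 0.0943, 0.0625]
tool_rot: [1.961, 1.571, 0.419]
force: [0.4, -0.0, -3.4]
grip_width: 0.0149
```

```bash
python3 f.py
```

```text
[ 0.09  0.31 -3.23] [0.74 0.56 0.39] [0.583  0.0943 0.0624]
```

Call:
{"op": "play_rows", "data": {
  "deltas": [
    [0, 0, 0.8, 0, 0, 0, 0],
    [0, 0, 0.8, 0, 0, 0, 0],
    [0, 0, 0, 0, 0, 0, 0]
  ]
}}

```text
clock: 33.85
position: [0.5831, 0.0943, 0.0641]
tool_rot: [1.825, 1.571, 0.284]
force: [0.1, 0.5, -3.2]
grip_width: 0.0148
```

```bash
python3 f.py
```

```text
Traceback (most recent call last):
  File "f.py", line 3, in <module>
    for k in range(4): vision.grab_frame("wrist") ; f.append(telemetry.observe()["force"])
                       ~~~~~~~~~~~~~~~~~^^^^^^^^^
ValueError: 200 camera calls are used up
```

The cover is free: it is up 5.6 mm with only its weight (3.2 N) on the wrist. The camera budget is used up, so I'll place it from the positions already measured. Now I'll lift it.

Call:
{"op": "play_rows", "data": {
  "deltas": [
    [0, 0, 5, 0, 0, 0, 0],
    [0, 0, 10, 0, 0, 0, 0],
    [0, 0, 15, 0, 0, 0, 0],
    [0, 0, 20, 0, 0, 0, 0],
    [0, 0, 20, 0, 0, 0, 0],
    [0, 0, 20, 0, 0, 0, 0],
    [0, 0, 20, 0, 0, 0, 0],
    [0, 0, 5, 0, 0, 0, 0]
  ]
}}

```text
clock: 35.0
position: [0.5836, 0.0944, 0.181]
tool_rot: [1.769, 1.568, 0.227]
force: [-0.1, -0.1, -3.4]
grip_width: 0.0148
```

Call:
{"op": "play_rows", "data": {
  "deltas": [
    [-5, 10, 0, 0, 0, 0, 0],
    [-15, 30, 0, 0, 0, 0, 0],
    [-20, 42, 0, 0, 0, 0, 0],
    [-20, 42, 0, 0, 0, 0, 0],
    [-20, 42, 0, 0, 0, 0, 0],
    [-20, 42, 0, 0, 0, 0, 0],
    [-12, 27, 0, 0, 0, 0, 0],
    [-3, 8, 0, 0, 0, 0, 0]
  ]
}}

```text
clock: 36.0
position: [0.4659, 0.3395, 0.1782]
tool_rot: [-1.539, 1.569, -3.076]
force: [0.7, 0.2, -3.3]
grip_width: 0.0148
```

Run:
```python
from h import *
o=telemetry.observe();print(o["position"],o["force"],o["grip_width"],o["moment"])
# refine mat from saved first pictures: mat colour differs from table -> ellipse
for cam,c0 in(("scene",(227,281)),("side",(266,184))):
    im=cv2.imread(f"pics/{cam}0.png"); hs=cv2.cvtColor(im,cv2.COLOR_BGR2HSV).astype(int)
    m=((hs[...,1]<135)&(hs[...,2]>120)&(hs[...,0]<25)).astype(np.uint8) if cam=="scene" else ((hs[...,2]>200)&(hs[...,0]>11)&(hs[...,0]<28)).astype(np.uint8)
    m=cv2.morphologyEx(m,cv2.MORPH_OPEN,np.ones((3,3))); n,l,s,c=cv2.connectedComponentsWithStats(m)
    k=l[c0[1],c0[0]]; q=cv2.convexHull(np.argwhere(l==k)[:,::-1].astype(np.int32)); 
    w=np.array([ray(cam,p[0],.006)[:2] for p in q],np.float32); print(cam,s[k],cv2.minEnclosingCircle(w))
```

```text
[0.46587949 0.3394849  0.17823169] [ 0.72280688  0.20591709 -3.34552759] 0.014760013007865372 [ 0.00069132 -0.02248797  0.03564546]
scene [ 178  244   97   80 6039] ((0.46739891171455383, 0.3407400846481323), 0.09319837391376495)
side [  157     0   355   384 54072] ((0.22387497127056122, 1.4944671392440796), 1.6677029132843018)
```

Call:
{"op": "play_rows", "data": {
  "deltas": [
    [-1, 2, -10, 0, 0, 0, 0],
    [0, 0, -20, 0, 0, 0, 0],
    [0, 0, -25, 0, 0, 0, 0],
    [0, 0, -25, 0, 0, 0, 0],
    [0, 0, -20, 0, 0, 0, 0],
    [0, 0, -10, 0, 0, 0, 0],
    [0, 0, -5, 0, 0, 0, 0],
    [0, 0, 0, 0, 0, 0, 0]
  ]
}}

```text
clock: 37.0
position: [0.4671, 0.3391, 0.0641]
tool_rot: [1.222, 1.571, -0.319]
force: [-0.3, -0.6, -2.9]
grip_width: 0.0151
```

Call:
{"op": "play_rows", "data": {
  "deltas": [
    [0, 0, -2, 0, 0, 0, 0],
    [0, 0, -2, 0, 0, 0, 0],
    [0, 0, -2, 0, 0, 0, 0],
    [0, 0, -1, 0, 0, 0, 0],
    [0, 0, -1, 0, 0, 0, 0],
    [0, 0, 0, 0, 0, 0, 0]
  ]
}}

```text
clock: 37.75
position: [0.467, 0.3393, 0.056]
tool_rot: [-0.973, 1.571, -2.514]
force: [1.2, -0.5, -3.0]
grip_width: 0.0146
```

Call:
{"op": "play_rows", "data": {
  "deltas": [
    [0, 0, -0.5, 0, 0, 0, 0],
    [0, 0, -0.5, 0, 0, 0, 0],
    [0, 0, 0, 0, 0, 0, 0],
    [0, 0, 0, 0, 0, 0, 0]
  ]
}}

```text
clock: 38.25
position: [0.467, 0.3393, 0.0551]
tool_rot: [2.841, 1.571, 1.3]
force: [0.1, -0.1, -3.4]
grip_width: 0.0145
```

Call:
{"op": "play_rows", "data": {
  "deltas": [
    [0, 0, -0.4, 0, 0, 0, 0],
    [0, 0, -0.4, 0, 0, 0, 0],
    [0, 0, 0, 0, 0, 0, 0],
    [0, 0, 0, 0, 0, 0, 0]
  ]
}}

```text
clock: 38.75
position: [0.467, 0.3393, 0.0542]
tool_rot: [-1.3, 1.571, -2.841]
force: [1.3, -0.3, -4.3]
grip_width: 0.0146
```

Call:
{"op": "play_rows", "data": {
  "deltas": [
    [0, 0, -0.3, 0, 0, 0, 0],
    [0, 0, -0.3, 0, 0, 0, 0],
    [0, 0, 0, 0, 0, 0, 0],
    [0, 0, 0, 0, 0, 0, 0]
  ]
}}

```text
clock: 39.25
position: [0.4668, 0.3393, 0.054]
tool_rot: [-1.622, 1.571, 3.121]
force: [-4.7, -0.8, 6.8]
grip_width: 0.0146
```

The cover is down: the force reversed to +6.8 N at the expected height. I'll release it and back off upward.

Call:
{"op": "play_rows", "data": {
  "deltas": [
    [0, 0, 0.4, 0, 0, 0, 14],
    [0, 0, 0, 0, 0, 0, 18],
    [0, 0, 0, 0, 0, 0, 24],
    [0, 0, 0, 0, 0, 0, 32],
    [0, 0, 0, 0, 0, 0, 42],
    [0, 0, 0, 0, 0, 0, 50],
    [0, 0, 0, 0, 0, 0, 50],
    [0, 0, 0, 0, 0, 0, 50]
  ],
  "grip_force": 20
}}

```text
clock: 40.25
position: [0.467, 0.3393, 0.054]
tool_rot: [-2.164, 1.571, 2.578]
force: [-0.8, -0.5, 0.4]
grip_width: 0.0504
```

Call:
{"op": "play_rows", "data": {
  "deltas": [
    [0, 0, 5, 0, 0, 0, 50],
    [0, 0, 15, 0, 0, 0, 50],
    [0, 0, 25, 0, 0, 0, 50],
    [0, 0, 40, 0, 0, 0, 50],
    [0, 0, 40, 0, 0, 0, 50],
    [0, 0, 10, 0, 0, 0, 50],
    [0, 0, 0, 0, 0, 0, 50],
    [0, 0, 0, 0, 0, 0, 50]
  ]
}}

```text
clock: 41.25
position: [0.4666, 0.3389, 0.1881]
tool_rot: [-0.916, 1.569, -2.457]
force: [-0.2, -0.8, -1.2]
grip_width: 0.0505
```

Call:
{"op": "play_rows", "data": {
  "deltas": [
    [0, 0, 0, 0, 0, 0, 50],
    [0, 0, 0, 0, 0, 0, 50],
    [0, 0, 0, 0, 0, 0, 50],
    [0, 0, 0, 0, 0, 0, 50]
  ]
}}

```text
clock: 41.75
position: [0.467, 0.3392, 0.1889]
tool_rot: [-1.011, 1.571, -2.552]
force: [-0.0, 0.1, -0.2]
grip_width: 0.05
```

```bash
python3 -c "
from h import *
o=telemetry.observe();print(o['force'],o['grip_width'],abs(o['qd']).max());print(workorder.job_done())"
```

```text
[-0.04696883  0.12742054 -0.20076542] 0.05004240750061435 0.0019111751273175165
the job is handed in; nothing more can be done
None
```

I unlocked the cover, lifted it straight off and set it down on the cork mat, then handed the job in at about 42 s. No verdict was reported.

- **Keys:** The middle and left keys stayed soft, never above about 2 N, to roughly 13–14 mm, so I let them come up again. The right key reached a hard end (9 N) at about 10 mm, so I took it as the working key. I didn't clearly catch the snap: one reading of 2.7 N, then a drop.
- **Lift:** With my grip on the handle, the cover rose past the 3 mm lock point with only its own weight (about 3.3 N) on the wrist. That confirmed it was unlocked.
- **Placing:** The cover met the mat at the expected height with about 7 N. It is about 2 mm from the mat's centre, going by the arm's position and a mat centre of (0.467, 0.341) m from the first pictures. After I let go and backed off, the force read about 0 and the arm was still.

**Not checked or disagreeing:**
- **No final picture:** I used all 200 camera calls while averaging force readings. The cover's final upright pose, the raised keys, and the tub, mill and jar were not checked by eye.
- **Fingertip height:** The fingertips first met the keys about 20 mm below where the reported tool position said they should. I worked from contact forces and images instead.
- **Mat check:** The refined mat measurement from the side camera failed. I used the scene camera's, which agreed with my earlier rough estimates from both cameras to within about 5 mm.

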